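# Close the lever bolt of a glue press on a mended breadboard

## Task

The mended breadboard lies under the glue press on the kitchen table. Screw the press's lever bolt in, clockwise, until its pad is just snug on the board (firm finger-tight; do not force it, or the fresh glue joint is crushed), then fold the bolt's lever fully down so that the board is clamped. Leave the board where it lies and do not disturb the mug, the tape roll and the salt shaker beside the press.

Things in the scene. Friction and masses are not known exactly. Their poses are not given: they have to be found in the camera images.
- press: grey metal glue press fixed to the table: base plate 110 x 175 x 12 mm, column at its +y side, level arm 34 mm wide (top at 115 mm) ending in a round boss (top at 125 mm). The steel lever bolt stands upright in the boss (clockwise sinks it 16 mm a turn) and ends below in a round pad 60 mm wide. Origin on the table top on the bolt's axis; z up, y to the column.
- head (a point): lever hinge at the top of the bolt, on its vertical axis; turns and sinks with the bolt. z up; x points to the side to which the lever folds; y is the lever's hinge axis. Below it a round steel disc 36 mm wide, its top 7.5 mm lower, with a small rest on the folding side; two fork cheeks (20 mm along x, 34 mm over their outer faces along y) reach 9 mm above it.
- lever_grip (a point): point inside the dark steel lever, 48 mm from the hinge. The lever is a flat bar 22 mm wide (along the hinge), 11 mm thick, its end 87 mm from the hinge. It starts upright (within 0.07 rad), flat faces looking along head's x; hold it across its thickness to turn the bolt. Axes: x along the lever to its free end, y along the hinge, z up when folded down.
- lever (a joint): lever angle, rad: 1.57 upright (open, a stop), 0 folded level (closed, a stop). The hinge is stiff (0.22 N m, about 4 N at 55 mm) and stays where left. Folding drives the pad 2 mm further down by a cam. Turning the bolt takes 0.06 to 0.1 N m while free, rising once the pad rubs on the board; snug is 0.2 to 0.27, over 0.35 too tight.
- board: the loose breadboard of two pale planks with a dark glue line, 190 x 104 x 22 mm, 0.5 kg, lying on a plywood bed pad under the bolt. Origin at the centre of its underside. The gap under the bolt's pad is not given and differs between starts; the bolt needs 0.2 to 0.65 turn in all, to be found by feel.
- mug: green and white mug, 78 x 116 x 101 mm, a bystander; origin under its centre
- tape_roll: roll of tape lying flat, 96 mm across, 48 mm high, a bystander; origin under its centre
- salt_shaker: salt shaker, 44 mm across, 90 mm high, a bystander; origin under its centre

How it is judged:
On the way:
1. the bolt is screwed in until its pad presses on the board with more than 6 N, the lever still open (above 1.2 rad) (contact force between press and board above 6 N and value of joint lever above 1.2 rad), for 0.2 s.
At the end, for the whole second after the job is handed in: the lever is folded down to within 0.1 rad of closed, the bolt's pad clamps the board with 14 to 42 N, and the board lies within 20 mm of where it started (value of joint lever below 0.1 rad and contact force between press and board between 14 and 42 N and distance of board from where it was at the start of the episode below 0.02 m); the robot touches nothing.
It fails at once if the bolt is overtightened: with the lever still open (above 1.2 rad) its pad presses on the board with more than 27 N (value of joint lever above 1.2 rad and contact force between press and board above 27 N).
It fails at once if the board is crushed: the pad presses on it with more than 48 N (contact force between press and board above 48 N).
It fails at once if a bystander (mug, tape roll or salt shaker) is moved more than 30 mm (distance of any of mug, tape_roll, salt_shaker from where it was at the start of the episode above 0.03 m).
It also fails if it takes over 72 s, if anything falls off the work surface, if the arm or the gripper's body presses on something with over 40 N, if the wrist force passes 120 N, or if a joint passes its speed limit or range.

## Robot

A 6-joint arm with a two-finger parallel gripper is mounted at the origin on the work surface; the furniture and walls round the work are solid. World frame = base frame: x ahead of the robot, y to its left, z up, the work surface at z = 0. Lengths are in m, angles in rad, forces in N, time in s.
With the tool pointing down it reaches from about 0.35 to 1 m from the base axis. Payload 7.1 kg.
Tool frame: the origin (TCP) lies on the mounting face of the last link; the fingertips stand 173 mm ahead of it and the grasp point (between the pads) lies 155 mm ahead of it (env.finger_overhang is the distance from the TCP to the fingertips, in m); z points along the fingers, y is the direction in which the jaws open and shut (so a half turn about z gives the same grasp; the last joint's range is limited). The gripper opens to 85 mm and grips with 20 to 120 N. Pads are 22 mm wide; open, the fingers measure 114 mm over their backs; the gripper's body (76 mm by 85 mm) begins 54 mm behind the grasp point. The pads swing forward as they close: fully open they stand 13 mm farther back than shut.
Start: joints at [1.101, 0.423, 1.63, -0, 1.089, -0.019], TCP at [0.272, 0.563, 0.405] pointing down, gripper open.
Joint ranges: [-3, 3], [-0.9, 2.11], [0.09, 2.58], [-1.31, 4.45], [0.11, 2.69], [-2.54, 2.54]. Speed limits (rad/s): [2.39, 2.39, 3.01, 3.14, 3.14, 3.14].

## Interface

Orientations are given as a unit quaternion [w, x, y, z].
In Python, from workcell import env gives the robot as it stands.
- The arm moves only by the tool servo_tool, never from a script. Its argument "commands" is text: rows parted by semicolons, each of 7 numbers parted by spaces: the turn, a rotation vector about the world's x, y, z each as a share of 90 degrees, from -1 to 1, then the shift along the world's x, y, z each as a share of 1 m, from -1 to 1, then the closure, from -1 (fully open) to 1 (shut), so that 0 is half open. In form: rx ry rz dx dy dz fingers; .... A call has 1 to 8 rows; each row is the pose to reach, as a shift and turn from the pose commanded when the call began; what a row does not reach only later rows make up. A row lasts 1/10 s, in which the tool goes at most 50 mm and 8.59 degrees, less where a joint would pass 70% of its speed; a pose out of reach is approached as far as the arm can. A call with a number of a shift or a turn outside -1 to 1 is refused whole. A call with a gripper value outside its range is refused whole. The fingers move at their own pace and stop on an object; "grip_force" is the grip in N (left out, the last holds). Time passes only in rows, so rows that repeat a pose let the fingers close. It gives the time, the measured TCP pose, the force and the opening at its end, in the units of the state.
- env.get_state(): the state, without advancing time (a new reading comes with each control period).
- env.snapshot(name): name is "side" or "top" or "wrist"; returns a dict with "img" (384x512x3 uint8, red, green, blue), "fov_y" (degrees; the focal length in pixels is half the picture's height over the tangent of half this angle, whatever the lens; pixels are square), "cx", "cy" (the principal point, pixels), "eye" and "attitude" of the camera in the world; the wrist camera has in their place "hand_eye" (4x4, takes a point from camera to tool coordinates, whose origin is the TCP and whose axes are the flange's). Camera axes: x right, y down, z forward; pixel columns grow to the right and rows downward; lengths in m; the calibration is good to about 2 mm. A picture is of the moment at which its call begins: read the wrist's pose just before it. There is no depth.
- env.finish_job(): hands the job in, once; it reports no verdict.
Trained networks look in the newest picture that a camera, given by its name, has taken for a name from the list of things; names that differ only in an ending like _2 or _b are one class to them, and where a whole thing is asked for, a point or a joint stands for the part that bears it (a point fixed in the world has none). Each returns a list of dicts, best first, with "conf" (0 to 1); they miss things now and then, are a little off and sometimes report something else, mostly with a low value. They report only what shows in the picture. A call takes as long as a camera call.
- env.masks_of(camera, target): "mask" (384x512 bool, what is visible of it) and "bbox" ([left, top, right, bottom] in pixels, round what is visible of it).
The state is a dict: "clock": time; "qpos": joint angles; "qvel": joint speeds; "joint_efforts": joint torques, N m; "ee_pos": TCP position; "ee_rot": TCP orientation; "wrist_force": force on the tool from outside, world axes, zero at the start; "ft_torque": the same for the moment, N m; "opening": finger opening in m.
Only numpy, scipy, OpenCV 4.12 (cv2) and the standard library are available. Lean on these libraries where they do the work, as an engineer would, in place of code of your own. Each camera call takes 0.05 s, during which the arm holds its last target.

## Working session

There is one attempt and no reset: what is moved stays moved. The work goes in short steps, Python scripts to look and compute and a tool call to move; the robot and the scene stay as the last step left them, time stands still between calls to the robot, and variables do not carry over. Pictures are saved under pics/ and viewed, and the job is handed in when it is done.

Besides the shell and the picture viewer there is one more tool, called after "Emit:" as name(argument=value, ...) on one line, values as JSON. servo_tool: Moves the arm, as the interface text tells. Shift numbers are shares of 1 m and turn numbers shares of 90 degrees, none past 1 either way. Its arguments: {"type":"object","properties":{"commands":{"type":"string"},"grip_force":{"type":"number"}},"required":["commands"]}

```bash
ls; mkdir -p pics; cat > h.py <<'E'
import numpy as np,cv2
from workcell import env
from scipy.spatial.transform import Rotation as R
def snap(n,f):
    s=env.snapshot(n); cv2.imwrite('pics/'+f,s['img'][:,:,::-1]); return s
E
python3 - <<'E'
from h import *
print(env.get_state())
for n in ['side','top','wrist']:
    s=snap(n,n+'0.png'); print(n,{k:v for k,v in s.items() if k!='img'})
    for t in ['lever_grip','head','press','board','mug','tape_roll','salt_shaker']:
        for m in env.masks_of(n,t)[:2]:
            ys,xs=np.nonzero(m['mask']); print(t,round(m['conf'],2),m['bbox'],xs.mean().round(1),ys.mean().round(1),len(xs))
E
```

```text
pics
{'clock': 0.0, 'qpos': array([ 1.10101824e+00,  4.23873689e-01,  1.63067612e+00,  1.33705606e-05,
        1.08859812e+00, -1.89589413e-02]), 'qvel': array([ 0.00034865,  0.00013685, -0.00054592,  0.0007615 , -0.00022113,
       -0.00025878]), 'joint_efforts': array([ 1.05353442e-04, -5.57369363e+01, -2.81749874e+01,  2.26275015e-04,
        6.90146131e-03,  1.58085624e-05]), 'ee_pos': array([0.27214428, 0.56233836, 0.40393042]), 'ee_rot': array([-1.93889214e-04,  2.23508551e-01,  9.74701658e-01, -7.53101927e-04]), 'wrist_force': array([ 0.08963335,  0.66135377, -0.49867514]), 'ft_torque': array([-0.00910929, -0.00149961, -0.04993233]), 'opening': 0.08532780289752277}
side {'fov_y': 42.03215590587161, 'cx': 253.840566180898, 'cy': 189.32517810017933, 'eye': array([-0.2596515 , -0.8898264 ,  0.79656375]), 'attitude': array([-0.48463602,  0.81897493, -0.26898246,  0.1485141 ])}
lever_grip 0.55 [250.2, 145.8, 258.4, 167.9] 253.9 158.1 96
lever_grip 0.33 [227.4, 143.7, 283.8, 228.6] 247.5 188.2 1305
head 0.81 [245.0, 147.7, 265.5, 204.1] 254.1 182.8 437
press 0.74 [218.4, 141.4, 282.
[... 1068 characters left out ...]
9, 167.5, 279.0, 222.8] 261.0 195.4 1669
wrist {'fov_y': 68.6925516261062, 'cx': 255.90416070259357, 'cy': 195.13446983242636, 'hand_eye': array([[ 2.01430446e-04, -9.46337249e-01, -3.23180708e-01,
         8.34356792e-02],
       [ 9.99999926e-01,  2.96276448e-04, -2.44281312e-04,
         3.69018967e-04],
       [ 3.26923337e-04, -3.23180635e-01,  9.46337239e-01,
         3.04503591e-02],
       [ 0.00000000e+00,  0.00000000e+00,  0.00000000e+00,
         1.00000000e+00]])}
press 0.58 [94.2, 358.7, 119.6, 384.0] 106.9 374.9 353
press 0.39 [207.5, 296.7, 257.8, 349.5] 234.3 322.9 1920
board 0.52 [83.3, 363.4, 99.4, 380.6] 92.4 374.1 197
mug 0.91 [207.6, 296.7, 257.3, 351.6] 234.4 322.9 2026
```

```bash
python3 - <<'E'
import cv2
a=cv2.imread('pics/side0.png')[125:290,180:350];b=cv2.imread('pics/top0.png')[150:250,140:380]
cv2.imwrite('pics/sidec.png',cv2.resize(a,None,fx=3.5,fy=3.5,interpolation=2))
cv2.imwrite('pics/topc.png',cv2.resize(b,None,fx=3.3,fy=3.3,interpolation=2))
E
```

```text
(no output)
```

View pics/sidec.png

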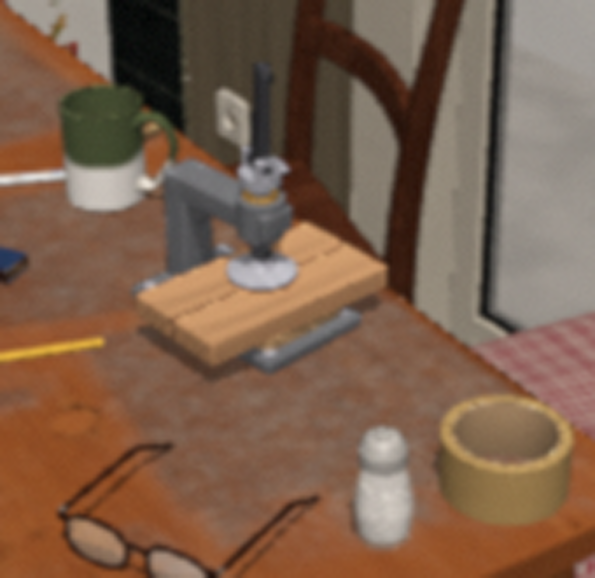

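View pics/topc.png

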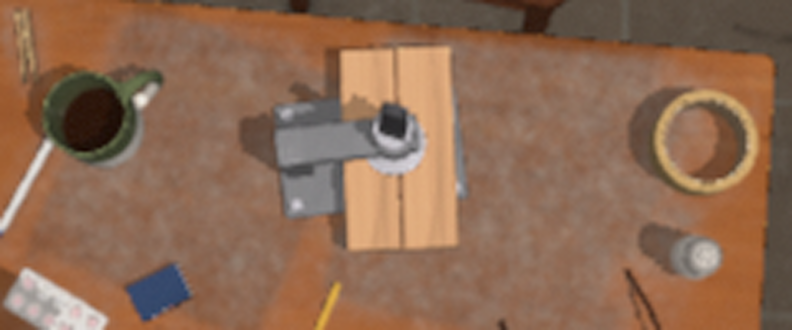

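View pics/wrist0.png

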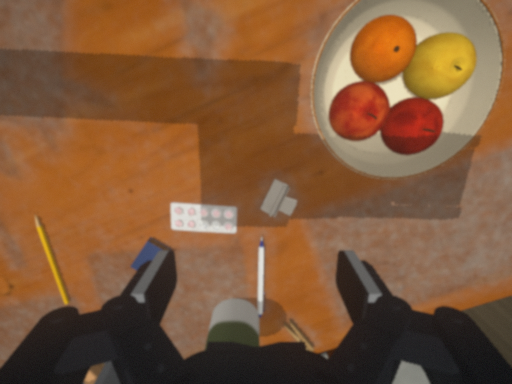

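```bash
cat >> h.py <<'E'
def ray(s,u,v):
    f=192/np.tan(np.radians(s['fov_y']/2)); d=np.array([(u-s['cx'])/f,(v-s['cy'])/f,1])
    if 'eye' in s:
        q=s['attitude']; Rm=R.from_quat([q[1],q[2],q[3],q[0]]).as_matrix(); e=np.array(s['eye'])
    else:
        st=s['st']; q=st['ee_rot']; Rt=R.from_quat([q[1],q[2],q[3],q[0]]).as_matrix()
        H=s['hand_eye']; Rm=Rt@H[:3,:3]; e=st['ee_pos']+Rt@H[:3,3]
    d=Rm@d; return e,d/np.linalg.norm(d)
def atz(s,u,v,z):
    e,d=ray(s,u,v); return e+d*(z-e[2])/d[2]
def tri(*rs):
    A=0;b=0
    for e,d in rs:
        P=np.eye(3)-np.outer(d,d);A=A+P;b=b+P@e
    x=np.linalg.solve(A,b); return x,[np.linalg.norm((np.eye(3)-np.outer(d,d))@(x-e)) for e,d in rs]
def proj(s,p):
    f=192/np.tan(np.radians(s['fov_y']/2))
    e,_=ray(s,0,0)
    if 'eye' in s: q=s['attitude']; Rm=R.from_quat([q[1],q[2],q[3],q[0]]).as_matrix()
    else:
        q=s['st']['ee_rot'];Rm=R.from_quat([q[1],q[2],q[3],q[0]]).as_matrix()@s['hand_eye'][:3,:3]
    c=Rm.T@(np.asarray(p)-e); return s['cx']+f*c[0]/c[2],s['cy']+f*c[1]/c[2]
E
python3 - <<'E'
from h import *
t=env.snapshot('top');s=env.snapshot('side')
q=t['attitude'];print(R.from_quat([q[1],q[2],q[3],q[0]]).as_matrix().round(2))
T=lambda x,y:ray(t,140+x/3.3,150+y/3.3)
S=lambda x,y:ray(s,180+x/3.5,125+y/3.5)
print('tip',tri(T(391,120),S(262,68)))
print('boss/disc',tri(T(397,132),S(262,182)))
print('pad z~.06',tri(T(396,150),S(262,270)))
# board corners at z .05
for p in [(340,48),(450,46),(458,246),(348,249)]: print(atz(t,140+p[0]/3.3,150+p[1]/3.3,.05))
print('arm', atz(t,140+277/3.3,150+125/3.3,.115),atz(t,140+277/3.3,150+165/3.3,.115))
print('shaker',atz(t,140+702/3.3,150+255/3.3,.09),'tape',atz(t,140+705/3.3,150+138/3.3,.048),'mug',atz(t,140+92/3.3,150+115/3.3,.1))
E
```

```text
[[ 0.02 -0.99  0.14]
 [-1.   -0.02  0.02]
 [-0.02 -0.14 -0.99]]
tip (array([0.46850938, 0.13817533, 0.23636194]), [np.float64(0.003272878170196896), np.float64(0.003272878170196798)])
boss/disc (array([0.46897395, 0.13537467, 0.1369309 ]), [np.float64(0.0004207683423596427), np.float64(0.0004207683423595318)])
pad z~.06 (array([0.46481023, 0.13520665, 0.05525203]), [np.float64(0.0015278714801228786), np.float64(0.0015278714801228246)])
[0.5595129  0.19067437 0.05      ]
[0.56353215 0.08748067 0.05      ]
[0.3762327 0.0769773 0.05     ]
[0.3711758  0.17833765 0.05      ]
arm [0.47631158 0.24252779 0.115     ] [0.44037481 0.24138658 0.115     ]
shaker [ 0.37049956 -0.13978045  0.09      ] tape [ 0.48182335 -0.15082661  0.048     ] mug [0.48394241 0.41160655 0.1       ]
```

Emit:
servo_tool(commands="0 0 0 0.05 -0.04 0.06 -1;0 0 0 0.07 -0.09 0.066 -1;0 0 0 0.09 -0.13 0.066 -1;0 0 0 0.11 -0.18 0.066 -1;0 0 0 0.13 -0.22 0.066 -1;0 0 0 0.15 -0.27 0.066 -1;0 0 0 0.17 -0.32 0.066 -1;0 0 0 0.19 -0.36 0.066 -1")

```text
clock: 2.1
ee_pos: [0.4504, 0.2268, 0.471]
ee_rot: [0.0, 0.223, 0.975, 0.0]
wrist_force: [0.5, 1.3, -0.4]
opening: 0.0854
```

Emit:
servo_tool(commands="0 0 0 0.02 -0.045 0 -1;0 0 0 0.03 -0.077 0 -1;0 0 0 0.03 -0.077 0 -1;0 0 0 0.03 -0.077 0 -1;0 0 0 0.03 -0.077 0 -1")

```text
clock: 2.6
ee_pos: [0.48, 0.1524, 0.4707]
ee_rot: [-0.0, 0.223, 0.975, 0.0]
wrist_force: [0.2, 0.2, 0.6]
opening: 0.0857
```

```bash
cat >> h.py <<'E'
def wsnap(f):
    st=env.get_state(); s=snap('wrist',f); s['st']=st; 
    import pickle; pickle.dump(s,open('pics/'+f+'.pkl','wb')); return s
E
python3 - <<'E'
from h import *
s=wsnap('w1.png'); st=s['st']; print(st['clock'],st['ee_pos'],st['qpos'].round(3),st['wrist_force'],st['ft_torque'])
for z in (.24,.15):print(proj(s,[.468,.136,z]))
for t in ['lever_grip','head']:
  for m in env.masks_of('wrist',t)[:2]:print(t,m['conf'],m['bbox'])
E
```

```text
2.6 [0.48001281 0.15237762 0.47072507] [ 0.284  0.166  1.827  0.     1.148 -0.837] [0.22374039 0.2482466  0.64939586] [-0.00405189  0.03107735  0.02246344]
(np.float64(229.3393634741634), np.float64(209.19624918242795))
(np.float64(236.87363570488364), np.float64(178.02613452490036))
lever_grip 0.93 [227.1, 172.2, 255.0, 222.1]
head 0.69 [223.4, 141.0, 258.3, 223.2]
```

View pics/w1.png

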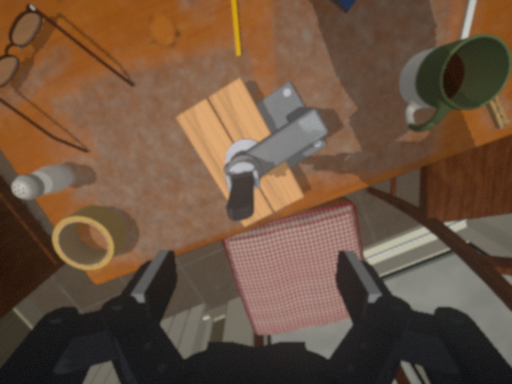

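```bash
python3 - <<'E'
import cv2
a=cv2.imread('pics/w1.png')[130:230,200:290]
cv2.imwrite('pics/w1c.png',cv2.resize(a,None,fx=6,fy=6,interpolation=2))
E
```

```text
(no output)
```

View pics/w1c.png

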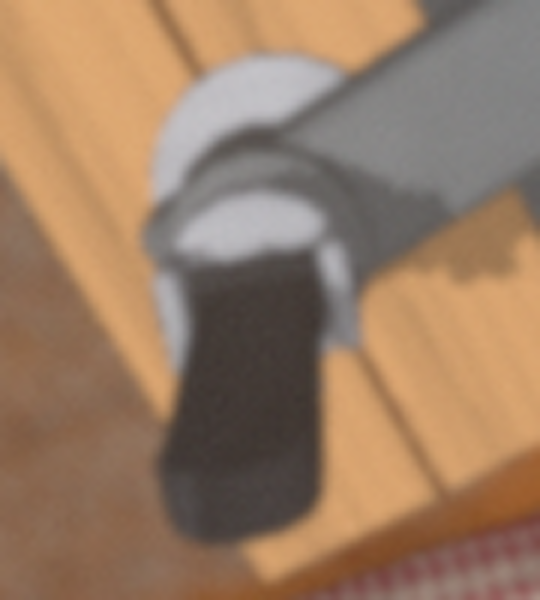

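```bash
python3 - <<'E'
from h import *
import pickle
s=pickle.load(open('pics/w1.png.pkl','rb'))
W=lambda x,y,z:atz(s,200+x/6,130+y/6,z)
for a,b,z in [((160,455),(322,468),.237),((185,265),(325,255),.155),((168,210),(330,220),.147)]:
    p,q=W(*a,z),W(*b,z);d=q-p;print(p.round(4),q.round(4),np.linalg.norm(d).round(4),np.degrees(np.arctan2(d[1],d[0])).round(1),(p+q)/2)
E
```

```text
[0.4656 0.1346 0.237 ] [0.4763 0.1527 0.237 ] 0.021 59.3 [0.47091727 0.14365819 0.237     ]
[0.4604 0.1331 0.155 ] [0.4695 0.1559 0.155 ] 0.0245 68.4 [0.46494658 0.14450616 0.155     ]
[0.4518 0.1335 0.147 ] [0.4659 0.1586 0.147 ] 0.0288 60.6 [0.45882568 0.14601378 0.147     ]
```

Emit:
servo_tool(commands="0 0 0.095 0 0.014 -0.02 -1;0 0 0.19 0 0.014 -0.02 -1;0 0 0.285 0 0.014 -0.02 -1;0 0 0.38 0 0.014 -0.02 -1;0 0 0.475 0 0.014 -0.02 -1;0 0 0.57 0 0.014 -0.02 -1;0 0 0.665 0 0.014 -0.02 -1;0 0 0.76 0 0.014 -0.02 -1")

```text
clock: 3.55
ee_pos: [0.4799, 0.1667, 0.4506]
ee_rot: [-0.0, -0.367, 0.93, 0.0]
wrist_force: [1.0, 0.1, -0.8]
opening: 0.0855
```

Emit:
servo_tool(commands="0 0 0.09 0 0 0 -1;0 0 0.18 0 0 0 -1;0 0 0.218 0 0 0 -1;0 0 0.218 0 0 0 -1;0 0 0.218 0 0 0 -1")

```text
clock: 4.05
ee_pos: [0.48, 0.1664, 0.4507]
ee_rot: [-0.0, -0.516, 0.856, 0.0]
wrist_force: [0.0, 0.8, 0.5]
opening: 0.0856
```

```bash
python3 - <<'E'
from h import *
s=wsnap('w2.png'); st=s['st']; print(st['clock'],st['ee_pos'],st['ee_rot'],st['qpos'].round(3),st['wrist_force'],st['ft_torque'])
for z in (.24,.15):print(proj(s,[.468,.136,z]))
for t in ['lever_grip','head']:
  for m in env.masks_of('wrist',t)[:2]:print(t,m['conf'],m['bbox'])
u,v=map(int,proj(s,[.468,.138,.19]))
print(u,v)
a=s['img'][max(v-60,0):v+60,u-60:u+60,::-1]
cv2.imwrite('pics/w2c.png',cv2.resize(a,None,fx=5,fy=5,interpolation=2))
E
```

```text
4.05 [0.48001036 0.16635154 0.45067202] [-1.25582439e-05 -5.16184191e-01  8.56477601e-01  1.34033233e-05] [ 0.31   0.195  1.84   0.     1.106 -2.345] [0.00537047 0.75453737 0.48814911] [ 0.01827719 -0.02557556  0.02803094]
(np.float64(250.24743844117157), np.float64(179.4445376766273))
(np.float64(252.0499710246749), np.float64(154.37576754079944))
lever_grip 0.92 [235.6, 151.8, 262.3, 202.4]
head 0.97 [228.3, 122.0, 274.9, 201.6]
252 165
```

View pics/w2.png

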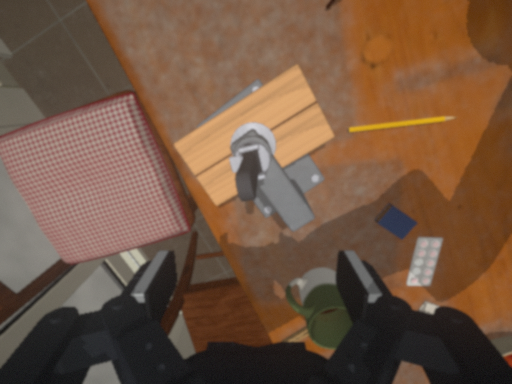

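View pics/w2c.png

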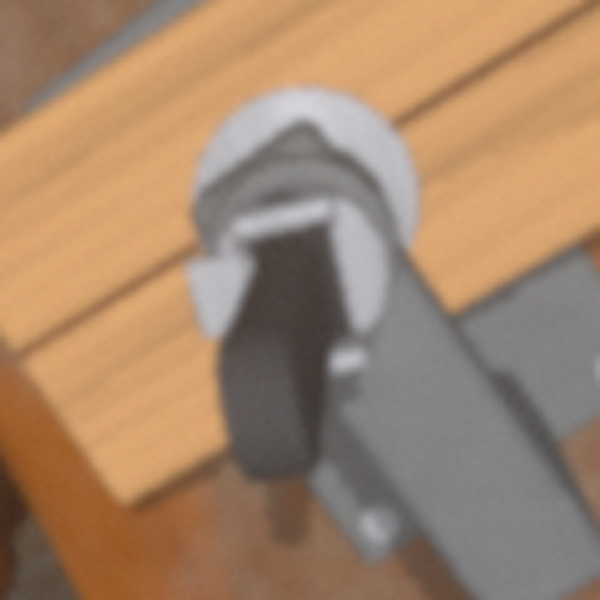

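```bash
python3 - <<'E'
from h import *
import pickle
from scipy.optimize import minimize
s1=pickle.load(open('pics/w1.png.pkl','rb'));s2=pickle.load(open('pics/w2.png.pkl','rb'))
def hull(s,p,l0=.004):
    x,y,hz,yaw,lean=p
    M=R.from_euler('ZY',[yaw,lean]).as_matrix() # z axis leans to +x(head)
    C=[[a,b,c] for a in(-.0055,.0055) for b in(-.011,.011) for c in(l0,.085)]+[[a,b,.087] for a in (-.0055,.0055) for b in (-.008,.008)]
    P=[proj(s,np.array([x,y,hz])+M@np.array(c)) for c in C]
    return cv2.convexHull(np.array(P,np.float32))
def mask(s,bb):
    g=s['img'].astype(int).max(2); m=np.zeros(g.shape,np.uint8); l,t,r,b=map(int,bb)
    m[t:b,l:r]=(g[t:b,l:r]<105); return m
m1=mask(s1,[222,170,258,226]);
m2=env.masks_of('wrist','lever_grip')[0]['mask'].astype(np.uint8)
for m,n in((m1,'m1'),(m2,'m2')):
    print(n,m.sum())
K=4
def cost(p):
    c=0
    for s,m in((s1,m1),(s2,m2)):
        h=hull(s,p); im=np.zeros((384*K,512*K),np.uint8)
        cv2.fillConvexPoly(im,np.round((h+.5)*K).astype(np.int32),1)
        im=cv2.resize(im.astype(np.float32),(512,384),interpolation=cv2.INTER_AREA)
        c+=np.abs(im-m).sum()/m.sum()
    return c
best=None
for yaw in np.radians([-48,-38,-28,-18,-8]):
    r=minimize(cost,[.467,.14,.153,yaw,.03],method='Nelder-Mead',options=dict(initial_simplex=np.array([.467,.14,.153,yaw,.03])+np.vstack([np.zeros(5),np.diag([.005,.005,.006,.15,.05])]),maxiter=400))
    print(r.fun.round(3),r.x.round(4),np.degrees(r.x[3]).round(1))
    if best is None or r.fun<best.fun: best=r
for s,m,n in((s1,m1,1),(s2,m2,2)):
    im=s['img'][:,:,::-1].copy(); h=hull(s,best.x)
    u,v=h.mean(0)[0].astype(int)
    c=cv2.resize(im[v-45:v+45,u-45:u+45],None,fx=4,fy=4,interpolation=2)
    cv2.polylines(c,[np.round((h-[u-45,v-45]+.5)*4).astype(np.int32)],True,(0,0,255),1)
    mm=cv2.resize(m[v-45:v+45,u-45:u+45]*255,None,fx=4,fy=4,interpolation=0)
    cv2.imwrite(f'pics/o{n}.png',np.hstack([c,cv2.cvtColor(mm,cv2.COLOR_GRAY2BGR)]))
cv2.imwrite('pics/fit.png',cv2.resize(np.vstack([cv2.imread('pics/o1.png'),cv2.imread('pics/o2.png')]),None,fx=.8,fy=.8))
E
```

```text
m1 1089
m2 916
0.254 [ 0.4701  0.1426  0.1446 -0.4471  0.0715] -25.6
0.251 [ 0.4707  0.1428  0.1449 -0.4515  0.0645] -25.9
0.248 [ 0.4709  0.1422  0.1454 -0.4484  0.0556] -25.7
0.251 [ 0.4706  0.1427  0.1448 -0.4399  0.0628] -25.2
0.253 [ 0.4708  0.1423  0.1455 -0.4327  0.0589] -24.8
```

View pics/fit.png

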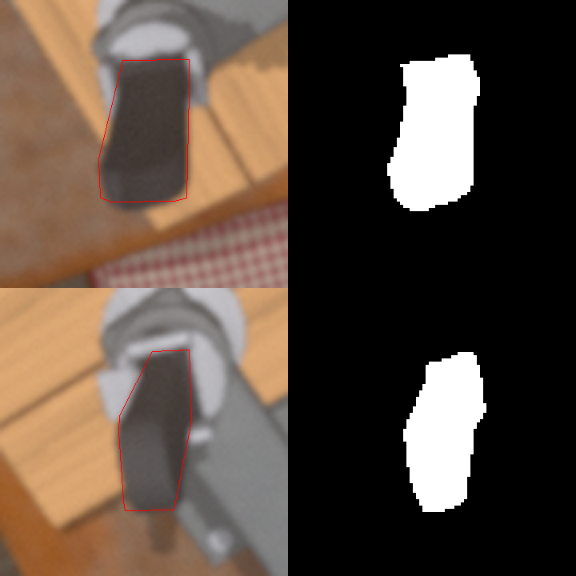

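```bash
python3 - <<'E'
from h import *
import pickle
ims=[]
for n in (1,2):
    s=pickle.load(open(f'pics/w{n}.png.pkl','rb'))
    u,v=map(int,proj(s,[.47,.142,.12])); 
    for (x,y) in ((.4708,.1424),(.469,.1365)):
        c=cv2.resize(s['img'][v-35:v+35,u-35:u+35,::-1],None,fx=5,fy=5,interpolation=2)
        for r,z,col in((.03,.066,(255,0,0)),(.018,.138,(0,0,255))):
            P=[proj(s,[x+r*np.cos(a),y+r*np.sin(a),z]) for a in np.linspace(0,6.283,60)]
            cv2.polylines(c,[np.round((np.array(P)-[u-35,v-35]+.5)*5).astype(np.int32)],True,col,1)
        ims.append(c)
cv2.imwrite('pics/ax.png',np.vstack([np.hstack(ims[:2]),np.hstack(ims[2:])])[:,:])
a=cv2.imread('pics/ax.png');cv2.imwrite('pics/ax.png',cv2.resize(a,(600,600)))
E
```

```text
(no output)
```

View pics/ax.png

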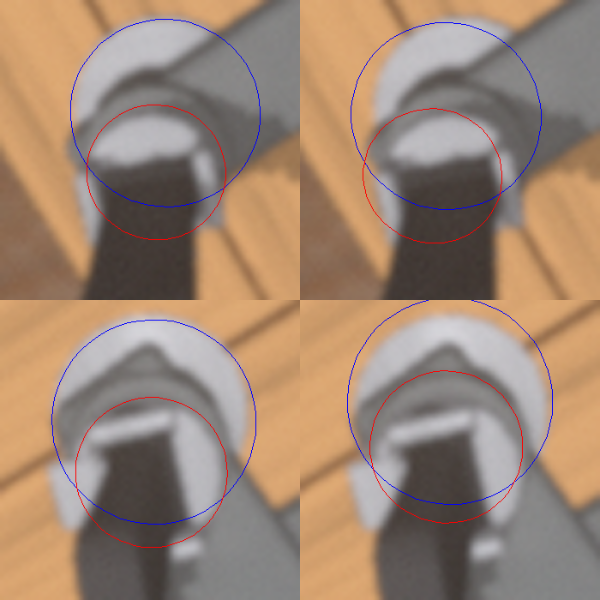

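Emit:
servo_tool(commands="0 0 0.022 -0.0085 -0.0244 0 -1;0 0 0.022 -0.0085 -0.0244 0 -1;0 0 0.022 -0.0085 -0.0244 -0.03 -1;0 0 0.022 -0.0085 -0.0244 -0.06 -1;0 0 0.022 -0.0085 -0.0244 -0.09 -1;0 0 0.022 -0.0085 -0.0244 -0.1 -1;0 0 0.022 -0.0085 -0.0244 -0.1 -1")

```text
clock: 4.95
ee_pos: [0.4715, 0.1415, 0.3496]
ee_rot: [-0.001, -0.531, 0.847, 0.0]
wrist_force: [-0.5, 0.3, 0.6]
opening: 0.0859
```

```bash
python3 - <<'E'
from h import *
s=wsnap('w3.png'); st=s['st']; print(st['clock'],st['ee_pos'],st['ee_rot'],st['qpos'].round(3),st['wrist_force'],st['ft_torque'])
S=snap('side','s3.png');a=S['img'][120:220,200:320,::-1]
cv2.imwrite('pics/s3c.png',np.hstack([cv2.resize(a,(460,384),interpolation=2),cv2.resize(s['img'][150:350,150:350,::-1],(340,384))]))
E
```

```text
4.95 [0.47154108 0.14146752 0.34961388] [-1.38227147e-03 -5.30978209e-01  8.47384218e-01  4.66013089e-04] [ 0.267  0.309  1.961  0.     0.874 -2.423] [-0.51659952  0.26987393  0.57951605] [-0.02572303 -0.00125078 -0.01840811]
```

View pics/s3c.png

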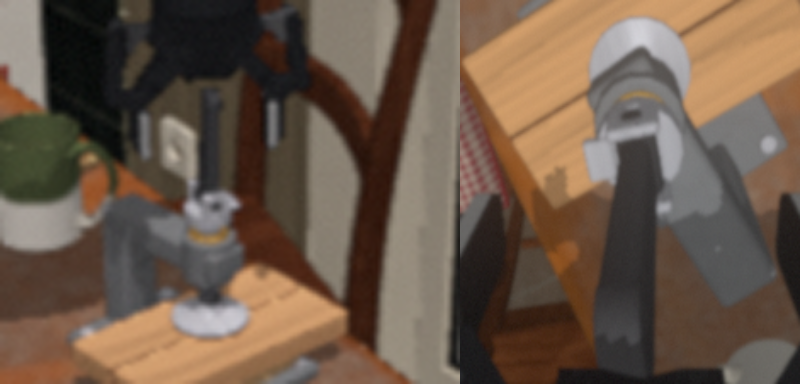

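Emit:
servo_tool(commands="0 0 0 0 0 0 1;0 0 0 0 0 0 1;0 0 0 0 0 0 1;0 0 0 0 0 0 1;0 0 0 0 0 0 1;0 0 0 0 0 0 1;0 0 0 0 0 0 1;0 0 0 0 0 0 1", grip_force=40)

```text
clock: 5.85
ee_pos: [0.4718, 0.1414, 0.3509]
ee_rot: [0.0, -0.531, 0.847, 0.0]
wrist_force: [-0.9, -0.4, 3.7]
opening: 0.0108
```

```bash
cat >> h.py <<'E'
AX=np.array([.4708,.1424])
def rep(n=6):
    F=[];T=[];
    st=env.get_state()
    r=AX-st['ee_pos'][:2]
    f=st['wrist_force'];t=st['ft_torque']
    Mz=t[2]-(r[0]*f[1]-r[1]*f[0])
    q=st['ee_rot'];Rm=R.from_quat([q[1],q[2],q[3],q[0]]).as_matrix()
    print('t',round(st['clock'],2),'pos',st['ee_pos'].round(4),'yaw_y',np.degrees(np.arctan2(Rm[1,1],Rm[0,1])).round(1),'tilt',Rm[:2,2].round(3),'F',f.round(2),'T',t.round(3),'Mz_axis',Mz.round(3),'open',round(st['opening'],4),'j6',st['qpos'][5].round(3))
    print('Ftool',(Rm.T@f).round(2))
E
python3 -c "from h import *;rep()"
```

```text
t 5.85 pos [0.4718 0.1414 0.3509] yaw_y 154.2 tilt [0. 0.] F [-0.85 -0.45  3.72] T [ 0.124  0.206 -0.005] Mz_axis -0.006 open 0.0108 j6 -2.424
Ftool [ 0.77  0.57 -3.72]
```

Emit:
servo_tool(commands="0 0 -0.06 0 0 -0.0002 1;0 0 -0.12 0 0 -0.0005 1;0 0 -0.18 0 0 -0.0007 1;0 0 -0.24 0 0 -0.001 1;0 0 -0.3 0 0 -0.0012 1;0 0 -0.36 0 0 -0.0014 1;0 0 -0.36 0 0 -0.0014 1")

```text
clock: 6.55
ee_pos: [0.4718, 0.1412, 0.3494]
ee_rot: [0.0, -0.273, 0.962, -0.0]
wrist_force: [0.5, -1.4, 2.4]
opening: 0.0107
```

```bash
python3 -c "from h import *;rep()"
```

```text
t 6.55 pos [0.4718 0.1412 0.3494] yaw_y 121.7 tilt [ 0. -0.] F [ 0.51 -1.41  2.36] T [-0.068  0.09  -0.085] Mz_axis -0.086 open 0.0107 j6 -1.857
Ftool [ 0.31 -1.47 -2.36]
```

Emit:
servo_tool(commands="0 0 -0.06 0 0 -0.0002 1;0 0 -0.12 0 0 -0.0005 1;0 0 -0.18 0 0 -0.0007 1;0 0 -0.24 0 0 -0.001 1;0 0 -0.28 0 0 -0.0011 1;0 0 -0.32 0 0 -0.0013 1")

```text
clock: 7.15
ee_pos: [0.4717, 0.1412, 0.3481]
ee_rot: [0.0, -0.026, 1.0, -0.0]
wrist_force: [-0.6, -1.8, 4.7]
opening: 0.0104
```

```bash
python3 -c "from h import *;rep()"
```

```text
t 7.15 pos [0.4717 0.1412 0.3481] yaw_y 93.0 tilt [ 0. -0.] F [-0.64 -1.79  4.75] T [-0.217  0.154  0.05 ] Mz_axis 0.047 open 0.0104 j6 -1.356
Ftool [ 0.73 -1.76 -4.75]
```

Emit:
servo_tool(commands="0 0 -0.02 0 0 -0.0001 1;0 0 -0.04 0 0 -0.0002 1;0 0 -0.06 0 0 -0.0003 1")

```text
clock: 7.45
ee_pos: [0.4717, 0.1412, 0.3479]
ee_rot: [0.0, 0.02, 1.0, -0.0]
wrist_force: [-1.2, -2.0, 4.8]
opening: 0.0105
```

```bash
python3 -c "from h import *;rep()"
```

```text
t 7.45 pos [0.4717 0.1412 0.3479] yaw_y 87.7 tilt [ 0. -0.] F [-1.24 -2.01  4.84] T [-0.231  0.095  0.039] Mz_axis 0.036 open 0.0105 j6 -1.263
Ftool [ 1.16 -2.06 -4.84]
```

Emit:
servo_tool(commands="0 0 -0.03 0 0 -0.0001 1;0 0 -0.06 0 0 -0.0003 1;0 0 -0.09 0 0 -0.0004 1")

```text
clock: 7.75
ee_pos: [0.4717, 0.1412, 0.3475]
ee_rot: [0.0, 0.091, 0.996, -0.0]
wrist_force: [-2.0, -1.5, 5.8]
opening: 0.0104
```

```bash
python3 -c "from h import *;rep()"
```

```text
t 7.75 pos [0.4717 0.1412 0.3475] yaw_y 79.5 tilt [-0.    -0.001] F [-1.99 -1.48  5.84] T [-0.264  0.107  0.107] Mz_axis 0.104 open 0.0104 j6 -1.121
Ftool [ 1.69 -1.82 -5.84]
```

Emit:
servo_tool(commands="0 0 -0.03 0 0 -0.0001 1;0 0 -0.06 0 0 -0.0003 1;0 0 -0.09 0 0 -0.0004 1")

```text
clock: 8.05
ee_pos: [0.4717, 0.1412, 0.3472]
ee_rot: [0.0, 0.161, 0.987, -0.0]
wrist_force: [-0.4, -2.8, 6.1]
opening: 0.0103
```

```bash
python3 -c "from h import *;rep()"
```

```text
t 8.05 pos [0.4717 0.1412 0.3472] yaw_y 71.5 tilt [ 0.    -0.001] F [-0.4  -2.8   6.12] T [-0.264  0.219  0.152] Mz_axis 0.149 open 0.0103 j6 -0.98
Ftool [-0.51 -2.79 -6.12]
```

Emit:
servo_tool(commands="0 0 -0.03 0 0 -0.0001 1;0 0 -0.06 0 0 -0.0003 1;0 0 -0.09 0 0 -0.0004 1")

```text
clock: 8.35
ee_pos: [0.4716, 0.1411, 0.3468]
ee_rot: [0.0, 0.23, 0.973, -0.0]
wrist_force: [-1.4, -2.0, 5.7]
opening: 0.0105
```

```bash
python3 - <<'E'
from h import *
rep()
s=wsnap('w4.png');rep();snap('side','s4.png');rep()
E
```

```text
t 8.35 pos [0.4716 0.1411 0.3468] yaw_y 63.4 tilt [-0.    -0.001] F [-1.4  -2.04  5.71] T [-0.326  0.237  0.168] Mz_axis 0.165 open 0.0105 j6 -0.839
Ftool [ 0.33 -2.45 -5.71]
t 8.4 pos [0.4717 0.1412 0.3468] yaw_y 63.2 tilt [-0.    -0.001] F [-0.96 -2.67  5.33] T [-0.368  0.201 -0.095] Mz_axis -0.099 open 0.0105 j6 -0.836
Ftool [-0.35 -2.82 -5.32]
t 8.45 pos [0.4717 0.1411 0.3468] yaw_y 63.4 tilt [-0.    -0.001] F [-1.75 -3.03  6.74] T [-0.403  0.183 -0.203] Mz_axis -0.208 open 0.0103 j6 -0.839
Ftool [ 0.2  -3.5  -6.74]
```

View pics/w4.png

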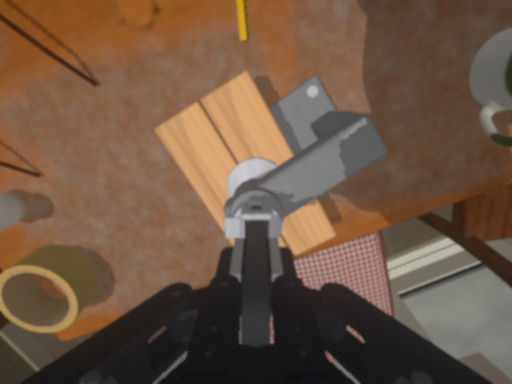

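```bash
python3 - <<'E'
from h import *
for i in range(10):
    env.snapshot('top'); st=env.get_state(); print(round(st['clock'],2),st['wrist_force'].round(1),st['ft_torque'].round(3),st['joint_efforts'][5].round(3),st['qpos'][5].round(4),st['qvel'][5].round(4))
E
```

```text
8.5 [-2.7 -1.8  5.5] [-0.401  0.182 -0.195] -0.101 -0.8397 -0.0067
8.55 [-1.8 -3.2  6.1] [-0.416  0.236 -0.234] -0.187 -0.8398 -0.0017
8.6 [-1.4 -1.6  6.5] [-0.363  0.229 -0.239] -0.206 -0.8399 0.0009
8.65 [-2.3 -2.2  5.9] [-0.42   0.204 -0.249] -0.209 -0.8399 -0.0002
8.7 [-1.7 -2.1  5.7] [-0.358  0.192 -0.199] -0.209 -0.8399 -0.0012
8.75 [-1.8 -2.6  6.3] [-0.416  0.244 -0.21 ] -0.209 -0.8399 -0.0009
8.8 [-1.4 -2.6  6.9] [-0.462  0.198 -0.232] -0.209 -0.8399 -0.0
8.85 [-2.  -2.1  7.2] [-0.412  0.186 -0.246] -0.209 -0.8399 0.0007
8.9 [-1.4 -1.9  6.7] [-0.347  0.2   -0.168] -0.209 -0.8399 0.0011
8.95 [-2.4 -1.9  6.2] [-0.403  0.217 -0.219] -0.209 -0.8399 0.0005
```

Emit:
servo_tool(commands="0 0 -0.006 0 0 0 1;0 0 -0.012 0 0 -0.0001 1;0 0 -0.018 0 0 -0.0001 1;0 0 -0.024 0 0 -0.0001 1")

```text
clock: 9.35
ee_pos: [0.4717, 0.1412, 0.3467]
ee_rot: [0.0, 0.248, 0.969, -0.0]
wrist_force: [-1.7, -2.4, 7.3]
opening: 0.0104
```

```bash
cat >> h.py <<'E'
def samp(n=5):
    for i in range(n):
        st=env.get_state(); print(round(st['clock'],2),st['wrist_force'].round(1),st['ft_torque'].round(3),'eff',st['joint_efforts'][5].round(3),'j6',st['qpos'][5].round(4),st['qvel'][5].round(3))
        if i<n-1: env.snapshot('top')
E
python3 -c "
from h import *
rep();samp()"
```

```text
t 9.35 pos [0.4717 0.1412 0.3467] yaw_y 61.3 tilt [-0.    -0.001] F [-1.74 -2.39  7.33] T [-0.312  0.244  0.223] Mz_axis 0.219 open 0.0104 j6 -0.802
Ftool [ 0.38 -2.94 -7.33]
9.35 [-1.7 -2.4  7.3] [-0.312  0.244  0.223] eff 0.042 j6 -0.8024 0.093
9.4 [-1.6 -2.5  6.9] [-0.327  0.235  0.037] eff 0.064 j6 -0.8019 -0.016
9.45 [-2.  -2.4  7. ] [-0.324  0.272  0.058] eff 0.136 j6 -0.8024 -0.007
9.5 [-2.  -1.8  7.3] [-0.31   0.273  0.052] eff 0.074 j6 -0.8026 -0.001
9.55 [-2.1 -2.5  7.4] [-0.352  0.205  0.085] eff 0.055 j6 -0.8026 -0.0
```

Emit:
servo_tool(commands="0 0 -0.006 0 0 0 1;0 0 -0.012 0 0 -0.0001 1")

```text
clock: 9.75
ee_pos: [0.4716, 0.1411, 0.3467]
ee_rot: [0.0, 0.257, 0.966, -0.0]
wrist_force: [-1.9, -2.4, 8.2]
opening: 0.0104
```

```bash
python3 -c "
from h import *
samp(1)"
```

```text
9.75 [-1.9 -2.4  8.2] [-0.36   0.368  0.108] eff 0.036 j6 -0.7836 0.091
```

Emit:
servo_tool(commands="0 0 -0.006 0 0 0 1")

```text
clock: 9.85
ee_pos: [0.4717, 0.1412, 0.3467]
ee_rot: [0.0, 0.262, 0.965, -0.0]
wrist_force: [-1.8, -2.6, 7.2]
opening: 0.0103
```

```bash
python3 -c "
from h import *
samp(1)"
```

```text
9.85 [-1.8 -2.6  7.2] [-0.321  0.274  0.174] eff 0.039 j6 -0.7741 0.094
```

Emit:
servo_tool(commands="0 0 -0.006 0 0 0 1")

```text
clock: 9.95
ee_pos: [0.4716, 0.1411, 0.3466]
ee_rot: [0.0, 0.266, 0.964, -0.0]
wrist_force: [-2.0, -2.1, 5.8]
opening: 0.0106
```

```bash
python3 -c "
from h import *
samp(6)"
```

```text
9.95 [-2.  -2.1  5.8] [-0.348  0.301  0.196] eff 0.041 j6 -0.7647 0.093
10.0 [-1.7 -3.6  7.7] [-0.313  0.271  0.142] eff 0.105 j6 -0.7642 -0.015
10.05 [-1.7 -3.2  6.9] [-0.329  0.295  0.058] eff 0.179 j6 -0.7647 -0.006
10.1 [-2.9 -2.2  6.9] [-0.339  0.276  0.111] eff 0.114 j6 -0.7649 -0.0
10.15 [-1.8 -2.1  6.9] [-0.321  0.309  0.082] eff 0.095 j6 -0.765 -0.001
10.2 [-2.2 -2.9  6.8] [-0.342  0.347  0.096] eff 0.091 j6 -0.765 0.0
```

Emit:
servo_tool(commands="0 0 -0.012 0 0 -0.0001 1;0 0 -0.024 0 0 -0.0001 1;0 0 -0.036 0 0 -0.0002 1")

```text
clock: 10.5
ee_pos: [0.4716, 0.1411, 0.3465]
ee_rot: [0.0, 0.293, 0.956, -0.0]
wrist_force: [-2.6, -2.6, 8.2]
opening: 0.0105
```

```bash
python3 -c "
from h import *
samp(1)"
```

```text
10.5 [-2.6 -2.6  8.2] [-0.368  0.37   0.151] eff -0.053 j6 -0.7078 0.188
```

Emit:
servo_tool(commands="0 0 -0.012 0 0 0 1")

```text
clock: 10.6
ee_pos: [0.4716, 0.1412, 0.3465]
ee_rot: [0.0, 0.302, 0.953, -0.0]
wrist_force: [-3.0, -3.1, 7.2]
opening: 0.0104
```

```bash
python3 -c "
from h import *
samp(1)"
```

```text
10.6 [-3.  -3.1  7.2] [-0.3    0.287  0.19 ] eff -0.05 j6 -0.689 0.187
```

Emit:
servo_tool(commands="0 0 -0.012 0 0 -0.0001 1")

```text
clock: 10.7
ee_pos: [0.4716, 0.1412, 0.3464]
ee_rot: [0.0, 0.311, 0.95, -0.0]
wrist_force: [-2.2, -2.4, 7.3]
opening: 0.0107
```

```bash
python3 -c "
from h import *
samp(1)"
```

```text
10.7 [-2.2 -2.4  7.3] [-0.337  0.348  0.184] eff -0.051 j6 -0.6702 0.186
```

Emit:
servo_tool(commands="0 0 -0.012 0 0 0 1")

```text
clock: 10.8
ee_pos: [0.4716, 0.1411, 0.3464]
ee_rot: [0.0, 0.32, 0.947, -0.0]
wrist_force: [-2.0, -2.3, 6.1]
opening: 0.0104
```

```bash
python3 -c "
from h import *
samp(3);rep()"
```

```text
10.8 [-2.  -2.3  6.1] [-0.342  0.34   0.213] eff -0.042 j6 -0.6513 0.188
10.85 [-2.  -2.7  7.7] [-0.388  0.314  0.101] eff 0.093 j6 -0.6503 -0.031
10.9 [-2.8 -2.5  7. ] [-0.377  0.301  0.095] eff 0.236 j6 -0.6515 -0.012
t 10.9 pos [0.4716 0.1411 0.3464] yaw_y 52.6 tilt [-0.    -0.001] F [-2.82 -2.46  6.99] T [-0.377  0.301  0.095] Mz_axis 0.089 open 0.0105 j6 -0.651
Ftool [ 0.75 -3.67 -6.99]
```

Emit:
servo_tool(commands="0 0 -0.012 0 0 0 1;0 0 -0.024 0 0 0 1;0 0 -0.036 0 0 0 1")

```text
clock: 11.2
ee_pos: [0.4716, 0.1411, 0.3462]
ee_rot: [0.0, 0.347, 0.938, -0.0]
wrist_force: [-1.8, -2.3, 5.4]
opening: 0.0109
```

```bash
python3 -c "
from h import *
samp(1)"
```

```text
11.2 [-1.8 -2.3  5.4] [-0.286  0.29   0.207] eff -0.016 j6 -0.5948 0.185
```

Emit:
servo_tool(commands="0 0 -0.012 0 0 0 1")

```text
clock: 11.3
ee_pos: [0.4716, 0.1412, 0.3462]
ee_rot: [0.0, 0.356, 0.935, -0.0]
wrist_force: [-1.4, -2.4, 5.5]
opening: 0.0106
```

```bash
python3 -c "
from h import *
samp(1)"
```

```text
11.3 [-1.4 -2.4  5.5] [-0.283  0.197  0.25 ] eff -0.011 j6 -0.5759 0.187
```

Emit:
servo_tool(commands="0 0 -0.012 0 0 0 1")

```text
clock: 11.4
ee_pos: [0.4716, 0.1412, 0.3462]
ee_rot: [0.0, 0.365, 0.931, -0.0]
wrist_force: [-1.3, -2.2, 5.2]
opening: 0.0104
```

```bash
python3 -c "
from h import *
samp(1)"
```

```text
11.4 [-1.3 -2.2  5.2] [-0.291  0.186  0.216] eff -0.015 j6 -0.5571 0.188
```

Emit:
servo_tool(commands="0 0 -0.012 0 0 0 1")

```text
clock: 11.5
ee_pos: [0.4716, 0.1411, 0.3461]
ee_rot: [-0.0, 0.374, 0.928, -0.0]
wrist_force: [-1.9, -2.7, 4.9]
opening: 0.0106
```

```bash
python3 - <<'E'
from h import *
samp(1);rep();S=snap('side','s5.png');samp(1)
a=S['img'][140:235,205:300,::-1]
cv2.imwrite('pics/s5c.png',cv2.resize(a,None,fx=6,fy=6,interpolation=2))
E
```

```text
11.5 [-1.9 -2.7  4.9] [-0.347  0.229  0.288] eff -0.002 j6 -0.5376 0.201
t 11.5 pos [0.4716 0.1411 0.3461] yaw_y 46.1 tilt [-0.    -0.001] F [-1.87 -2.72  4.87] T [-0.347  0.229  0.288] Mz_axis 0.283 open 0.0106 j6 -0.538
Ftool [-0.54 -3.26 -4.86]
11.55 [-2.1 -2.3  4.9] [-0.437  0.243  0.15 ] eff 0.045 j6 -0.536 -0.024
```

View pics/s5c.png

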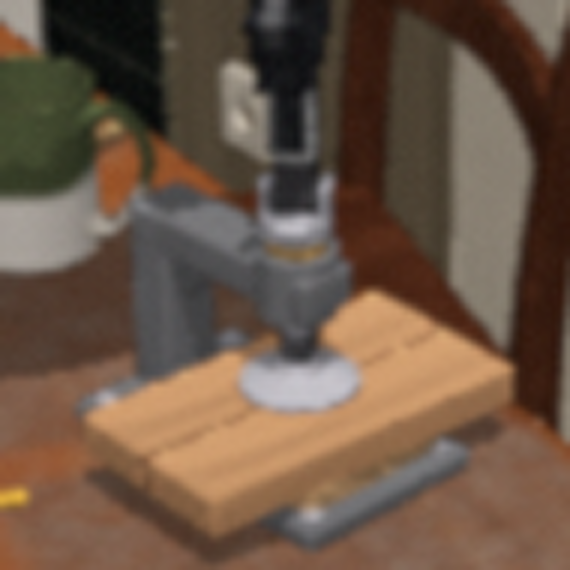

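Emit:
servo_tool(commands="0 0 0 0 0 0 -1;0 0 0 0 0 0 -1;0 0 0 0 0 0 -1;0 0 0 0 0 0 -1;0 0 0 0 0 0 -1;0 0 0 0 0 0.04 -1;0 0 0 0 0 0.08 -1;0 0 0 0 0 0.11 -1")

```text
clock: 12.35
ee_pos: [0.4719, 0.1414, 0.4581]
ee_rot: [0.001, 0.375, 0.927, 0.0]
wrist_force: [0.9, 0.2, -0.7]
opening: 0.0855
```

Emit:
servo_tool(commands="0 0 0.09 0.005 0.005 0 1;0 0 0.18 0.01 0.01 0 1;0 0 0.27 0.02 0.0225 0 1;0 0 0.36 0.02 0.0225 0 1;0 0 0.45 0.02 0.0225 0 1;0 0 0.54 0.02 0.0225 0 1;0 0 0.63 0.02 0.0225 0 1;0 0 0.72 0.02 0.0225 0 1")

```text
clock: 13.15
ee_pos: [0.4917, 0.1639, 0.4559]
ee_rot: [-0.0, -0.183, 0.983, -0.0]
wrist_force: [0.1, -0.5, -0.4]
opening: 0.0002
```

Emit:
servo_tool(commands="0 0 0.09 0 0 0 1;0 0 0.18 0 0 0 1;0 0 0.28 0 0 0 1;0 0 0.28 0 0 0 1;0 0 0.28 0 0 0 1")

```text
clock: 13.65
ee_pos: [0.4917, 0.1638, 0.4559]
ee_rot: [-0.0, -0.389, 0.921, 0.0]
wrist_force: [0.6, -0.4, 0.3]
opening: -0.0005
```

```bash
python3 - <<'E'
from h import *
rep()
s=wsnap('w6.png')
S=snap('side','s6.png');a=S['img'][125:235,195:305,::-1]
cv2.imwrite('pics/s6c.png',np.hstack([cv2.resize(a,(384,384),interpolation=2),cv2.resize(s['img'][100:300,150:350,::-1],(384,384))]))
E
```

```text
t 13.65 pos [0.4917 0.1638 0.4559] yaw_y 135.8 tilt [-0. -0.] F [ 0.6  -0.42  0.27] T [ 0.02  -0.002  0.006] Mz_axis -0.015 open -0.0005 j6 -2.071
Ftool [-0.11 -0.73 -0.27]
```

View pics/s6c.png

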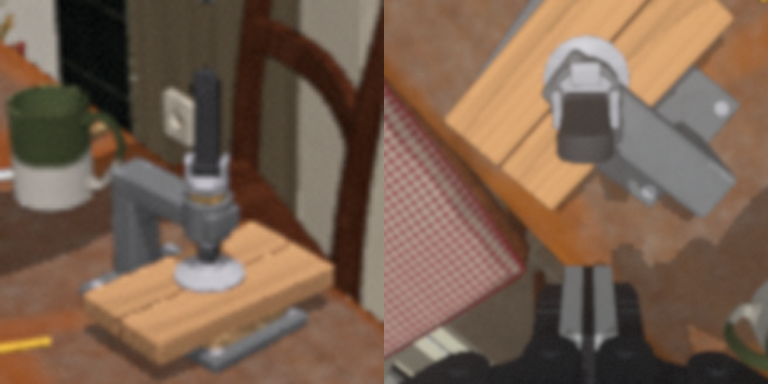

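Emit:
servo_tool(commands="0 0 0 0 0 -0.03 1;0 0 0 0 0 -0.06 1;0 0 0 0 0 -0.083 1;0 0 0 -0.004 -0.004 -0.083 1;0 0 0 -0.008 -0.008 -0.083 1;0 0 0 -0.01 -0.011 -0.083 1")

```text
clock: 14.35
ee_pos: [0.4818, 0.1526, 0.3742]
ee_rot: [0.001, -0.39, 0.921, -0.0]
wrist_force: [1.1, 3.9, -1.6]
opening: -0.0
```

```bash
python3 - <<'E'
from h import *
rep()
# arc plan: corner r=.06
h=np.array([.471,.142,.1407]); f=np.array([-.693,-.721])
r=.062
for th in (90,80,70,60,50,40,30,20,15,10,5,0):
    t=np.radians(th); fd=r*np.cos(t)-.0055*np.sin(t); z=r*np.sin(t)+.0055*np.cos(t)
    p=h[:2]+f*(fd-.011); print(th,p.round(4),(h[2]+z+.173).round(4))
E
```

```text
t 14.35 pos [0.4818 0.1526 0.3742] yaw_y 135.9 tilt [0.002 0.001] F [ 1.08  3.93 -1.64] T [ 0.679 -0.232 -0.016] Mz_axis 0.016 open -0.0 j6 -2.09
Ftool [-3.57  1.96  1.64]
90 [0.4824 0.1539] 0.3757
80 [0.4749 0.1461] 0.3757
70 [0.4675 0.1384] 0.3738
60 [0.4604 0.131 ] 0.3701
50 [0.4539 0.1242] 0.3647
40 [0.4482 0.1182] 0.3578
30 [0.4433 0.1132] 0.3495
20 [0.4396 0.1093] 0.3401
15 [0.4381 0.1078] 0.3351
10 [0.437  0.1066] 0.3299
5 [0.4362 0.1057] 0.3246
0 [0.4357 0.1052] 0.3192
```

Emit:
servo_tool(commands="0 0 0 -0.0035 -0.0034 0.001 1;0 0 0 -0.007 -0.0067 0.002 1;0 0 0 -0.0107 -0.0106 0.0015 1;0 0 0 -0.0143 -0.0144 0.001 1;0 0 0 -0.0179 -0.0181 -0.001 1;0 0 0 -0.0214 -0.0218 -0.003 1;0 0 0 -0.0247 -0.0252 -0.0056 1;0 0 0 -0.0279 -0.0286 -0.0083 1")

```text
clock: 15.15
ee_pos: [0.4537, 0.1239, 0.3646]
ee_rot: [0.0, -0.391, 0.921, -0.0]
wrist_force: [4.4, 1.4, 2.0]
opening: -0.0
```

```bash
python3 - <<'E'
from h import *
rep()
s=wsnap('w7.png')
S=snap('side','s7.png');a=S['img'][125:235,195:305,::-1]
cv2.imwrite('pics/s7c.png',np.hstack([cv2.resize(a,(384,384),interpolation=2),cv2.resize(s['img'][100:300,150:350,::-1],(384,384))]))
E
```

```text
t 15.15 pos [0.4537 0.1239 0.3646] yaw_y 136.0 tilt [ 0.001 -0.   ] F [4.41 1.37 2.  ] T [ 0.165 -0.735  0.047] Mz_axis 0.105 open -0.0 j6 -2.132
Ftool [-4.05 -2.22 -2.  ]
```

View pics/s7c.png

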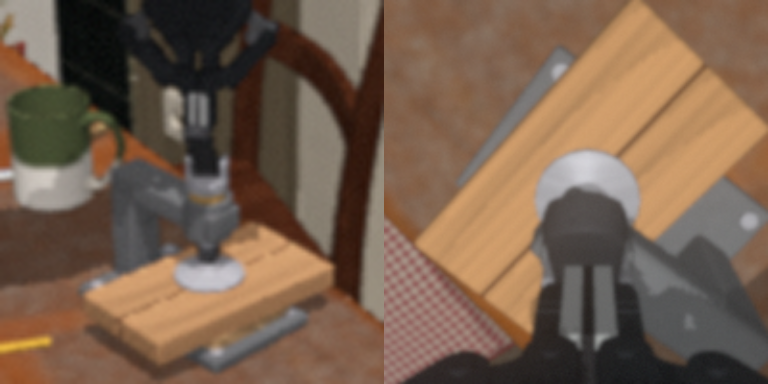

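Emit:
servo_tool(commands="0 0 0 -0.003 -0.003 -0.0034 1;0 0 0 -0.0057 -0.006 -0.0069 1;0 0 0 -0.0083 -0.0086 -0.011 1;0 0 0 -0.0106 -0.011 -0.0152 1;0 0 0 -0.0125 -0.013 -0.02 1;0 0 0 -0.0143 -0.0149 -0.0247 1;0 0 0 -0.0157 -0.0163 -0.0297 1;0 0 0 -0.0169 -0.0175 -0.0347 1")

```text
clock: 16.05
ee_pos: [0.4368, 0.1066, 0.3296]
ee_rot: [-0.0, -0.391, 0.921, -0.0]
wrist_force: [2.2, 2.5, 3.5]
opening: 0.0003
```

```bash
python3 - <<'E'
from h import *
rep()
E
```

```text
t 16.05 pos [0.4368 0.1066 0.3296] yaw_y 136.0 tilt [-0. -0.] F [2.21 2.54 3.55] T [ 0.374 -0.406 -0.013] Mz_axis -0.02 open 0.0003 j6 -2.161
Ftool [-3.36  0.18 -3.55]
```

Emit:
servo_tool(commands="0 0 0 -0.0004 -0.0004 -0.0025 1;0 0 0 -0.0008 -0.0009 -0.005 1;0 0 0 -0.0008 -0.0009 -0.0065 1")

```text
clock: 16.35
ee_pos: [0.4364, 0.1058, 0.3253]
ee_rot: [0.0, -0.391, 0.921, -0.0]
wrist_force: [-8.5, -0.9, 46.0]
opening: 0.0002
```

```bash
python3 - <<'E'
from h import *
rep()
E
```

```text
t 16.35 pos [0.4364 0.1058 0.3253] yaw_y 136.0 tilt [ 0. -0.] F [-8.55 -0.95 46.01] T [-0.22   1.589  0.029] Mz_axis -0.252 open 0.0002 j6 -2.162
Ftool [  6.62   5.48 -46.01]
```

Emit:
servo_tool(commands="0 0 0 0 0 0.004 1;0 0 0 0 0 0.03 1;0 0 0 0 0 0.08 1;0 0 0 0.02 0.03 0.11 1;0 0 0 0.03 0.05 0.13 1;0 0 0 0.03 0.05 0.13 1")

```text
clock: 16.95
ee_pos: [0.4672, 0.1573, 0.4557]
ee_rot: [0.002, -0.391, 0.92, -0.0]
wrist_force: [-0.3, 0.1, -0.8]
opening: 0.0002
```

```bash
python3 - <<'E'
from h import *
rep()
s=wsnap('w8.png')
S=snap('side','s8.png');a=S['img'][125:235,195:305,::-1]
cv2.imwrite('pics/s8c.png',np.hstack([cv2.resize(a,(384,384),interpolation=2),cv2.resize(s['img'][60:260,150:350,::-1],(384,384))]))
E
```

```text
t 16.95 pos [0.4672 0.1573 0.4557] yaw_y 136.1 tilt [0.004 0.001] F [-0.33  0.11 -0.79] T [ 0.005  0.001 -0.018] Mz_axis -0.014 open 0.0002 j6 -2.074
Ftool [0.15 0.31 0.79]
```

View pics/s8c.png

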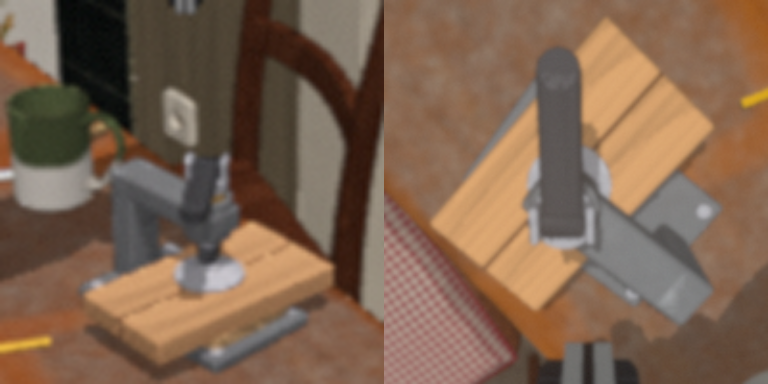

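```bash
python3 - <<'E'
from h import *
from scipy.optimize import minimize
st=env.get_state();s=env.snapshot('wrist');s['st']=st
mw=env.masks_of('wrist','lever_grip');print([(m['conf'],m['bbox']) for m in mw])
S=env.snapshot('side');ms=env.masks_of('side','lever_grip');print([(m['conf'],m['bbox']) for m in ms])
m1=mw[0]['mask'].astype(np.uint8)
def pts(p,l0=.0):
    x,y,hz,yaw,ang=p
    M=R.from_euler('ZY',[yaw,-ang]).as_matrix()
    C=[[c,b,a] for a in(-.0055,.0055) for b in(-.011,.011) for c in(l0,.083)]+[[.087,b,a] for a in (-.0055,.0055) for b in (-.007,.007)]
    return [np.array([x,y,hz])+M@np.array(c) for c in C]
def sil(s,p):
    h=cv2.convexHull(np.array([proj(s,c) for c in pts(p)],np.float32)); K=4
    im=np.zeros((384*K,512*K),np.uint8);cv2.fillConvexPoly(im,np.round((h+.5)*K).astype(np.int32),1)
    return cv2.resize(im.astype(np.float32),(512,384),interpolation=cv2.INTER_AREA),h
def cost(p): 
    return np.abs(sil(s,p)[0]-m1).sum()/m1.sum()
for hz in(.138,.141,.144,.147):
  for ang in (0,.05,.1,.15):
    c0=np.array([.471,.142,np.radians(-134)])
    f=lambda q:cost([q[0],q[1],hz,q[2],ang])
    r=minimize(f,c0,method='Nelder-Mead',options=dict(initial_simplex=c0+np.vstack([np.zeros(3),np.diag([.004,.004,.1])]),maxiter=120))
    print(hz,ang,r.fun.round(3),r.x.round(4))
a=S['img'][160:215,220:275,::-1];b=s['img'][70:190,180:300,::-1]
cv2.imwrite('pics/c8.png',np.hstack([cv2.resize(a,(400,400),interpolation=2),cv2.resize(b,(400,400),interpolation=2)]))
E
```

```text
[(0.94, [224.9, 90.4, 252.9, 188.1])]
[]
0.138 0 0.098 [ 0.4745  0.1432 -2.3283]
0.138 0.05 0.096 [ 0.4742  0.143  -2.3302]
0.138 0.1 0.094 [ 0.4745  0.143  -2.337 ]
0.138 0.15 0.093 [ 0.4748  0.1434 -2.34  ]
0.141 0 0.089 [ 0.4743  0.1433 -2.3295]
0.141 0.05 0.089 [ 0.4742  0.1429 -2.3352]
0.141 0.1 0.086 [ 0.4747  0.1438 -2.336 ]
0.141 0.15 0.089 [ 0.4743  0.143  -2.3403]
0.144 0 0.082 [ 0.4746  0.1437 -2.3312]
0.144 0.05 0.082 [ 0.4743  0.1433 -2.3361]
0.144 0.1 0.081 [ 0.4746  0.1434 -2.3414]
0.144 0.15 0.087 [ 0.4746  0.1437 -2.3394]
0.147 0 0.075 [ 0.4747  0.1439 -2.3344]
0.147 0.05 0.077 [ 0.474   0.1431 -2.3369]
0.147 0.1 0.08 [ 0.4749  0.1444 -2.3356]
0.147 0.15 0.089 [ 0.4738  0.1429 -2.3422]
```

View pics/c8.png

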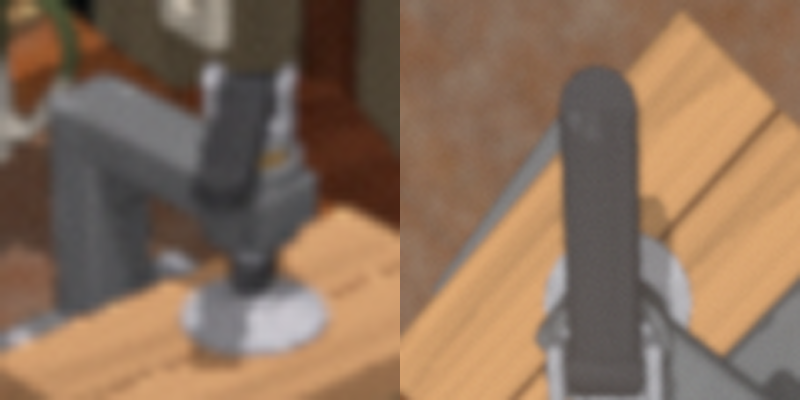

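Emit:
servo_tool(commands="0 0 0 -0.0226 -0.0336 0 1;0 0 0 -0.0426 -0.0636 -0.02 1;0 0 0 -0.0426 -0.0636 -0.06 1;0 0 0 -0.0426 -0.0636 -0.1 1;0 0 0 -0.0426 -0.0636 -0.12 1;0 0 0 -0.0426 -0.0636 -0.127 1;0 0 0 -0.0426 -0.0636 -0.127 1;0 0 0 -0.0426 -0.0636 -0.127 1")

```text
clock: 18.05
ee_pos: [0.4222, 0.0915, 0.3264]
ee_rot: [-0.002, -0.391, 0.921, 0.0]
wrist_force: [-5.1, -1.8, 6.5]
opening: 0.0003
```

Emit:
servo_tool(commands="0 0 0 0 0 -0.001 1;0 0 0 0 0 -0.001 1")

```text
clock: 18.25
ee_pos: [0.4223, 0.0915, 0.326]
ee_rot: [-0.002, -0.391, 0.921, 0.0]
wrist_force: [-7.2, -3.7, 14.5]
opening: 0.0001
```

Emit:
servo_tool(commands="0 0 0 0 0 -0.001 1;0 0 0 0 0 -0.001 1")

```text
clock: 18.45
ee_pos: [0.4223, 0.0915, 0.3255]
ee_rot: [-0.002, -0.391, 0.921, 0.0]
wrist_force: [-10.0, -4.0, 23.3]
opening: 0.0002
```

Emit:
servo_tool(commands="0 0 0 0 0 -0.001 1;0 0 0 0 0 -0.001 1")

```text
clock: 18.65
ee_pos: [0.4224, 0.0914, 0.3251]
ee_rot: [-0.002, -0.391, 0.921, -0.0]
wrist_force: [-13.0, -6.2, 32.4]
opening: 0.0001
```

Emit:
servo_tool(commands="0 0 0 0 0 0.005 1;0 0 0 0 0 0.04 1;0 0 0 0 0 0.08 1;0 0 0 0 0 0.12 1;0 0 0 -0.03 0 0.14 1;0 0 0 -0.06 0 0.14 1;0 0 0 -0.06 0 0.14 1;0 0 0 -0.06 0 0.14 1")

```text
clock: 19.45
ee_pos: [0.3631, 0.092, 0.4638]
ee_rot: [0.0, -0.391, 0.921, -0.0]
wrist_force: [-0.8, 0.2, 0.5]
opening: -0.0003
```

```bash
python3 - <<'E'
from h import *
rep()
T=snap('top','t9.png');S=snap('side','s9.png')
for c in('top','side'):
  a=cv2.imread(f'pics/{c}0.png').astype(int)
  for t in ['board','mug','tape_roll','salt_shaker']:
    m=env.masks_of(c,t)
    if m: print(c,t,m[0]['conf'],m[0]['bbox'])
a=cv2.imread('pics/side0.png')[125:290,180:350];b=cv2.imread('pics/s9.png')[125:290,180:350]
cv2.imwrite('pics/cmp.png',cv2.resize(np.hstack([a,b]),None,fx=2.3,fy=2.3,interpolation=2))
E
```

```text
t 19.45 pos [0.3631 0.092  0.4638] yaw_y 136.0 tilt [0.001 0.   ] F [-0.75  0.18  0.46] T [-0.004  0.004 -0.011] Mz_axis -0.068 open -0.0003 j6 -2.157
Ftool [ 0.39  0.66 -0.46]
top board 0.83 [244.7, 163.6, 277.0, 223.7]
top mug 0.78 [152.8, 172.5, 186.7, 197.6]
top tape_roll 0.8 [336.4, 174.7, 368.8, 210.9]
top salt_shaker 0.58 [255.6, 188.3, 266.7, 194.7]
side board 0.94 [217.8, 190.8, 289.0, 228.4]
side mug 0.66 [198.9, 146.3, 234.4, 189.6]
side tape_roll 0.86 [305.9, 236.2, 342.1, 274.0]
side salt_shaker 0.92 [281.5, 248.0, 297.6, 282.7]
```

View pics/cmp.png

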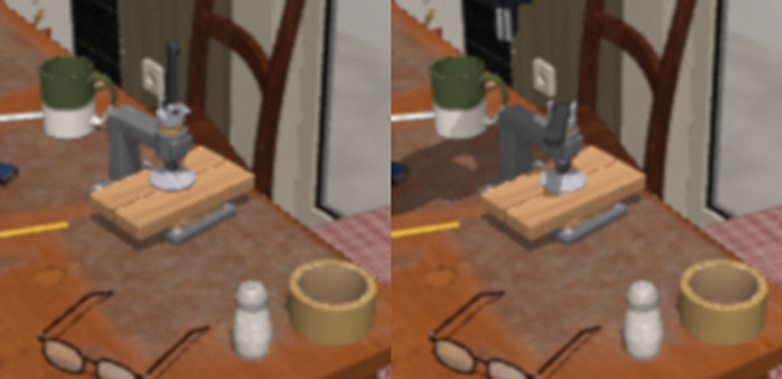

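Comparing the side views before and after, the lever is now folded down. The board, mug, tape roll and shaker have not visibly moved. I'm handing the job in.

```bash
python3 -c "
from h import *
print(env.finish_job())"
```

```text
the job is handed in; nothing more can be done
None
```

I screwed the bolt in clockwise by about 108° (0.30 turn), folded the lever down onto its stop and handed the job in at about 19.5 s of the 72 s. No verdict is reported, so the clamping force itself is unconfirmed.

- **Snugness:** The turning torque rose from about 0.05 N m while free to about 0.24 N m over the last four readings, and I stopped there. Those readings were noisy (0.21, 0.25, 0.22 and 0.29 N m). I judged the pad force from torque alone, because nothing measured it directly.
- **Lever:** I pushed it over with the closed fingers. A second push near its free end met a firm stop at 32 N without the lever giving way, so I take it as fully closed. The camera fit could not settle the last 0.1 rad of its angle.
- **Overpress:** At the end of the fold the push reached 46 N at the wrist before I backed off. That went through the fingertips onto the lever once it was on its stop. I have no measurement of whether it briefly raised the pad's force on the board, nor of whether it counts against the 40 N limit on what the gripper's body presses.
- **Surroundings:** The before-and-after side pictures show the board, mug, tape roll and salt shaker where they were. In the top view the network placed the salt shaker on the press, a misdetection I set aside. The arm was clear of everything at hand-in.

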